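# Press the proud lid home on a sample pot

### The arm

A 6-joint arm with a two-finger parallel gripper is mounted at the origin on the work surface. World frame = base frame: x ahead of the robot, y to its left, z up, the work surface at z = 0. Lengths are in mm, angles in degrees, forces in N, time in s.
With the tool pointing down it reaches from about 350 to 850 mm from the base axis. Payload 8.1 kg.
Tool frame: the origin (TCP) lies between the finger pads; the fingertips stand r.nose_length ahead of it and the grasp point (between the pads) lies 3 mm ahead of it (r.nose_length is the distance from the TCP to the fingertips, in mm); x points along the fingers, y is the direction in which the jaws open and shut, and the axes are right-handed (so a half turn about x gives the same grasp; the last joint's range is limited). The gripper opens to 85 mm and grips with 20 to 120 N. Pads are 22 mm wide; open, the fingers measure 114 mm over their backs; the gripper's body (76 mm by 85 mm) begins 54 mm behind the grasp point. The pads swing forward as they close: fully open they stand 13 mm farther back than shut.
Start: joints at [58.992, 7.471, 85.268, -0, 87.261, -4.893], TCP at [264.089, 538.76, 253.292] pointing down, gripper open.
Joint ranges: [-169.43, 169.43], [-51.17, 129.36], [1.28, 143.12], [-76.62, 256.62], [0, 156.53], [-152.29, 152.29]. Speed limits (degrees/s): [136.94, 136.94, 159.86, 180, 180, 180].

### API

Orientations are given as [roll, pitch, yaw] about the fixed x, y, z axes, in that order (R = Rz(yaw) Ry(pitch) Rx(roll)).
In Python, from bench import sense, optics, order, r gives the robot as it stands.
- The arm moves only by the tool carry_out, never from a script. Its argument "commands" is one flat list of numbers, 7 for each row, row after row: the shift along the tool's x, y, z in m, then the turn, a rotation vector about the tool's x, y, z in degrees, then the closure, from -1 (fully open) to 1 (shut), so that 0 is half open. A call has 1 to 12 rows; each row is the pose to reach, as a shift and turn from the pose measured when the call began, along the tool's axes at that moment; what a row does not reach only later rows make up. A row lasts 1/8 s, in which the tool goes at most 62.5 mm and 10.7 degrees, less where a joint would pass 70% of its speed; a pose out of reach is approached as far as the arm can. A call with a gripper value outside its range is refused whole. The fingers move at their own pace and stop on an object; "grip_force" is the grip in N (left out, the last holds). Time passes only in rows, so rows that repeat a pose let the fingers close. It gives the time, the measured TCP pose, the force and the opening at its end, in the units of the state.
- sense(): the state, without advancing time (a new reading comes with each control period).
- optics.snapshot(name): name is "side" or "top" or "wrist"; returns (picture, depth): 400x640x3 uint8, red, green, blue; 400x640 float32, mm along the optical axis (not along the pixel's ray), 0 where there is no reading.
- optics.calibration(name): a dict with "mtx" (3x3 intrinsics, pixels), "extrinsics" (4x4, takes a point from camera to world coordinates). Camera axes: x right, y up, looking along -z (the intrinsics and any distortion apply to the point x, -y, -z); pixel columns grow to the right and rows downward; lengths in mm; the calibration is good to about 2 mm. A picture is of the moment at which its call begins: read the wrist's pose just before it. calibration takes no time and is no camera call; for the wrist camera it gives the pose at the moment of the call.
- order.hand_in(): hands the job in, once; it reports no verdict.
The state is a dict: "time": time; "joint_pos": joint angles; "qd": joint speeds; "joint_efforts": joint torques, N m; "tool_pos": TCP position; "tcp_rot": TCP orientation; "ft_force": force on the tool from outside, world axes, zero at the start; "wrist_torque": the same for the moment, N m; "finger_gap": finger opening in mm.
Only numpy, scipy, OpenCV 4.12 (cv2) and the standard library are available. Lean on these libraries where they do the work, as an engineer would, in place of code of your own. Each camera call takes 0.05 s, during which the arm holds its last target. There are 200 camera calls.

### The job

One sample pot on the turntable of the lid press has its orange lid still standing proud. Turn the turntable by its handle until that pot is squarely under the press, then push the red press pad down through its whole stroke, firmly but without forcing it, and hold it there a moment so that the press shuts the lid fully, and let the pad spring back up, leaving the pot there. Do not press the lid with the gripper, and leave the other things on the bench where they stand.

Things in the scene. Friction and masses are not known exactly. Their poses are not given: they have to be found in the camera images.
- turn_handle (a point): Turntable handle: an upright black bar, 72 long, 16 thick, 40 tall, on a 26 mm post on the turntable's axis. This point is the bar's centre, on the axis, 204 mm above the bench (bar from 184 to 224 mm). x runs along the bar to its orange end, which always points at the pot with the orange lid; z up.
- orange_lid_top (a point): Centre of the top of the orange lid (42 mm across, 14 mm tall), 85 mm from the turntable's axis. Pots differ in height: this lid's top, when shut, is somewhere from 98 to 106 mm above the bench (it differs each time), and 7 to 11 mm higher at the start. The five other pots have purple lids, already shut, tops at 102 mm.
- press_pad (a point): Centre of the top of the red round press pad (38 mm across), 210 mm above the bench when up, on the press's upright axis. x points level from the turntable's axis out to the press axis. The pad tops a sprung plunger; its 32 mm rubber head, 80 mm below the pad's top, hangs over the pots' circle, 85 mm from the turntable's axis. Nothing stands above the pad.
- press_plunger (a joint): How far the plunger is pushed down, m: 0 up (sprung back). The stroke is full when the lid under its head is shut and stops it hard: for the orange lid somewhere from 0.024 to 0.032, felt as a sharp rise. The spring takes about 5 N at first, 9 N at the bottom; the proud lid adds about 7 N over the last 7 to 11 mm. Over 60 N is forcing it.
- orange_lid (a joint): How far the orange lid stands above its shut position, m: 0 shut, 0.007 to 0.011 at the start. It moves only when pushed and stays where it is left.
- carousel (a joint): Angle of the turntable, rad, counter-clockwise from above; the orange pot is under the press at 0 and at 6.283; starts between 1.5 and 4.78. White disc, 224 mm across, top at 34 mm, carrying six pots on an 85 mm radius, 60 degrees apart. Turns either way past a full turn, with a steady drag (0.12 N m), and stays where it is left.
- lid_press: The lid press, fixed to the bench: cream round base, 244 mm across, 18 mm tall, under the turntable. Origin on the bench, on the turntable's axis; x points to the press. Column 143 to 177 mm out along x, 50 mm wide, 168 mm tall; from it a 24 mm wide grey arm at 150 to 168 mm height reaches in to the plunger (collar to 169 mm).
- sharps_bin: A yellow round bin with a red cap, 110 mm across, 131 mm tall, loose; origin at the centre of its underside. Leave it alone.
- tube_rack: A purple rack of small capped tubes, 100 by 170 mm, 80 mm tall, loose; origin at the centre of its underside. Leave it alone.
- wash_bottle: A white bottle with a blue cap, 64 mm across, 150 mm tall, loose; origin at the centre of its underside. Leave it alone.

How it is judged:
By the outcome, as a careful person would: the job done as asked, in the order asked, and still so for the second after the job is handed in, with the robot touching nothing.
It also fails if it takes over 70 s, if anything falls off the work surface, if the arm or the gripper's body presses on something with over 40 N, if the wrist force passes 120 N, or if a joint passes its speed limit or range.

## Working session

There is one attempt and no reset: what is moved stays moved. The work goes in short steps, Python scripts to look and compute and a tool call to move; the robot and the scene stay as the last step left them, time stands still between calls to the robot, and variables do not carry over. Pictures are saved under pics/ and viewed, about 8 in all and at most 12, crops included, and the job is handed in when it is done.

Besides the shell and the picture viewer there is one more tool, called after ">>>" in YAML: its name, and indented under it one key for each argument. carry_out: Moves the arm, as the interface text tells. Its arguments: {"type":"object","properties":{"commands":{"type":"array","items":{"type":"number"}},"grip_force":{"type":"number"}},"required":["commands"]}

```bash
mkdir -p pics
cat > h.py <<'E'
import numpy as np, cv2
from bench import sense, optics, order, r
def cloud(n):
    p,d=optics.snapshot(n); c=optics.calibration(n); K=np.array(c['mtx']); T=np.array(c['extrinsics'])
    v,u=np.mgrid[:400,:640]; x=(u-K[0,2])/K[0,0]*d; y=(v-K[1,2])/K[1,1]*d
    P=np.stack([x,-y,-d,np.ones_like(d)],-1)@T.T
    P=P[...,:3]; P[d==0]=np.nan
    return p,P
def save(f,p): cv2.imwrite('pics/'+f,p[...,::-1])
E
python3 - <<'E'
from h import *
s=sense();print(s,r.nose_length)
for n in ('top','side'):
    p,P=cloud(n); save(n+'0.png',p); np.savez(n+'.npz',p=p,P=P)
    print(n,optics.calibration(n))
    hsv=cv2.cvtColor(p,cv2.COLOR_RGB2HSV)
    for nm,lo,hi in (('orange',8,20),('red',0,5)):
        m=cv2.inRange(hsv,(lo,150,80),(hi,255,255))
        k,l,st,ce=cv2.connectedComponentsWithStats(m)
        for i in range(1,k):
            if st[i,4]>15: print(nm,st[i],np.nanmedian(P[l==i],0).round(1))
E
```

```text
{'time': 0.0, 'joint_pos': array([ 5.89917087e+01,  7.51483382e+00,  8.53310112e+01, -2.28016045e-04,
        8.72604549e+01, -4.89403998e+00]), 'qd': array([ 0.06851973,  0.01888373, -0.07251807, -0.03074763,  0.05071205,
       -0.13546458]), 'joint_efforts': array([-6.10980387e-04, -5.69402218e+01, -5.00549912e+01, -2.76576366e-04,
        1.49273558e-02, -4.01182865e-05]), 'tool_pos': array([263.82182331, 538.31290458, 252.23064609]), 'tcp_rot': array([ -94.77129081,   89.8936998 , -120.88553101]), 'ft_force': array([ 0.88908134, -0.33624523,  0.3567979 ]), 'wrist_torque': array([-0.01126301,  0.01091284, -0.03237312]), 'finger_gap': 85.70360799146027} 22.0
top {'mtx': array([[387.97770953,   0.        , 318.53526283],
       [  0.        , 387.97770953, 197.18791   ],
       [  0.        ,   0.        ,   1.        ]]), 'extrinsics': array([[ 1.09679729e-02,  9.97364085e-01, -7.17257673e-02,
         4.38427090e+02],
       [-9.99897947e-01,  1.15959350e-02,  8.34449860e-03,
         1.27610687e+01],
       [ 9.15423055e-03,  7.16269252e-02,  9.97389484e-01,
         1.21912774e
[... 372 characters left out ...]
       , 473.30194279, 203.9552441 ],
       [  0.        ,   0.        ,   1.        ]]), 'extrinsics': array([[ 8.39070933e-01,  4.33524687e-01, -3.28658356e-01,
         2.80135699e+01],
       [-5.43856829e-01,  6.53555564e-01, -5.26388521e-01,
        -7.91336609e+02],
       [-1.34059221e-02,  6.20420398e-01,  7.84154838e-01,
         1.31275133e+03],
       [ 0.00000000e+00,  0.00000000e+00,  0.00000000e+00,
         1.00000000e+00]])}
orange [327 221   6   7  32] [ 469.1 -137.5  224.7]
orange [319 258  10  11  85] [ 422.7 -175.7  108.2]
orange [354 322  20  18  66] [ 399.6 -405.7  129.4]
red [353 206   9   9  62] [ 570.2 -131.5  210.6]
red [355 324  18  18 240] [ 386.9 -421.5  131.4]
```

Run:
```python
from h import *
z=np.load('top.npz');p,P=z['p'],z['P']
pix=cv2.resize(p[100:320,260:540],None,fx=2.8,fy=2.7,interpolation=cv2.INTER_CUBIC);save('topc.png',pix)
# handle bar: z 215..232
m=(P[...,2]>212)&(P[...,2]<235)&(P[...,0]<540)&(P[...,0]>380)&(abs(P[...,1]+150)<100)
q=P[m];v,u=np.nonzero(m);print(len(q),q.min(0),q.max(0),u.min(),u.max(),v.min(),v.max())
c=cv2.minAreaRect(q[:,:2].astype(np.float32));print(c)
# base disc z ~18, table z~34
for lo,hi in ((28,40),(12,24)):
    m=(abs(P[...,2]-(lo+hi)/2)<6)&(np.hypot(P[...,0]-485,P[...,1]+140)<150)
    q=P[m];print(lo,cv2.minEnclosingCircle(q[:,:2].astype(np.float32)))
```

```text
193 [ 455.53047485 -146.24132162  212.16528303] [516.96029591 -87.41715913 227.83262639] 354 377 195 219
((487.5164489746094, -116.84088897705078), (72.8070297241211, 16.909141540527344), 43.172515869140625)
28 ((504.72503662109375, -120.46869659423828), 128.47483825683594)
12 ((503.435791015625, -120.71904754638672), 137.59097290039062)
```

View pics/topc.png

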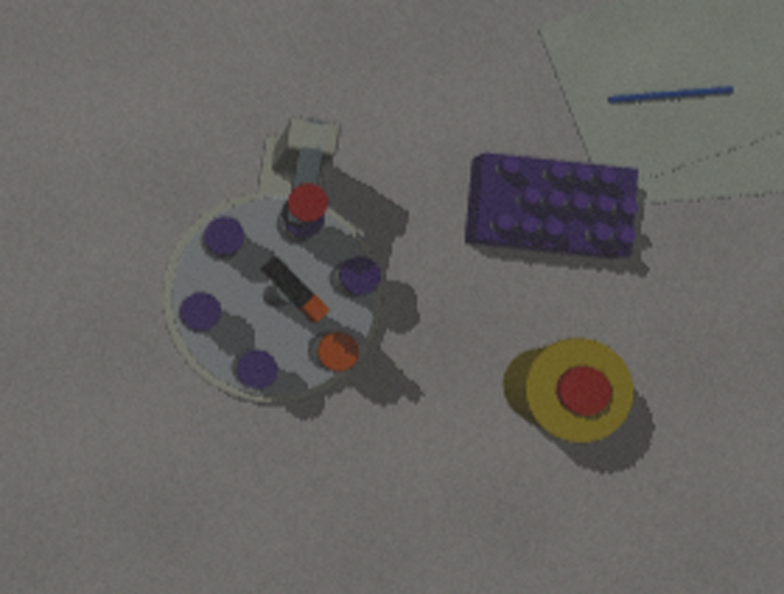

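View pics/side0.png

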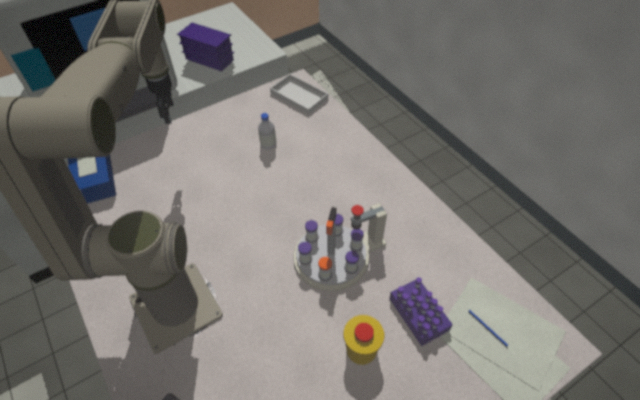

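The top view shows the orange lid at crop pixel (338,352), the bar running from (268,262) to (320,312), and the pad at (308,203). The axis is about (487,-117) and the pad is about 86 mm from it, as the task says. The turntable needs roughly +131° counter-clockwise. I'll hover above the handle next.

```bash
cat >> h.py <<'E'
from scipy.spatial.transform import Rotation as Ro
def tool():
    s=sense(); return np.array(s['tool_pos']),Ro.from_euler('xyz',s['tcp_rot'],degrees=True),s
def go(pos,jaw):  # world target, jaw (tool y) heading in deg, tool down -> row
    t,R,s=tool(); j=np.radians(jaw); x=np.array([0,0,-1.]); y=np.array([np.cos(j),np.sin(j),0])
    G=Ro.from_matrix(np.c_[x,y,np.cross(x,y)])
    return (R.inv().apply(np.array(pos)-t)/1000).round(4), np.degrees((R.inv()*G).as_rotvec()).round(2)
E
python3 - <<'E'
from h import *
t,R,s=tool();print(R.as_matrix().round(3)); y=R.apply([0,1,0]);print('jaw',np.degrees(np.arctan2(y[1],y[0])))
for j in (-138.5-90,-138.5+90): print(j,go([487,-117,340],j))
E
```

```text
[[-0.001  0.44   0.898]
 [-0.001  0.898 -0.44 ]
 [-1.    -0.002 -0.   ]]
jaw 63.886486168420454
-228.5 (array([-0.0869, -0.4904,  0.4888]), array([-67.61,  -0.07,   0.08]))
-48.5 (array([-0.0869, -0.4904,  0.4888]), array([1.1239e+02, 9.0000e-02, 7.0000e-02]))
```

>>> carry_out:
  commands: [-0.087,-0.06,0.06,14,0,0,-1,-0.087,-0.49,0.489,112.4,0,0,-1,-0.087,-0.49,0.489,112.4,0,0,-1,-0.087,-0.49,0.489,112.4,0,0,-1,-0.087,-0.49,0.489,112.4,0,0,-1,-0.087,-0.49,0.489,112.4,0,0,-1,-0.087,-0.49,0.489,112.4,0,0,-1,-0.087,-0.49,0.489,112.4,0,0,-1,-0.087,-0.49,0.489,112.4,0,0,-1,-0.087,-0.49,0.489,112.4,0,0,-1,-0.087,-0.49,0.489,112.4,0,0,-1,-0.087,-0.49,0.489,112.4,0,0,-1]

```text
time: 1.6
tool_pos: [487.4, -119.9, 339.5]
tcp_rot: [-0.3, 89.9, -139.0]
ft_force: [0.5, 0.5, 0.5]
finger_gap: 85.6
```

Run:
```python
from h import *
print(go([487,-117,340],-48.5), sense()['joint_pos'])
```

```text
(array([-0.0005, -0.0025, -0.0016]), array([-0.28,  0.15,  0.  ])) [-19.59099917  -8.87813761  92.5751963   -0.12720381  96.37431549
  29.17580888]
```

Run:
```python
from h import *
t,R,s=tool();print(t)
p,P=cloud('wrist'); save('w1.png',p); np.savez('w1.npz',p=p,P=P)
hsv=cv2.cvtColor(p,cv2.COLOR_RGB2HSV)
for nm,lo,hi in (('orange',6,22),('red',0,5),('red',174,180),('purple',118,145)):
    m=cv2.inRange(hsv,(lo,100,50),(hi,255,255))
    k,l,st,ce=cv2.connectedComponentsWithStats(m)
    for i in range(1,k):
        if st[i,4]>150:
            q=P[l==i]; zt=np.nanpercentile(q[:,2],90); q=q[abs(q[:,2]-zt)<4]
            print(nm,st[i],zt.round(1),len(q), [np.round(v,1) for v in cv2.minEnclosingCircle(q[:,:2].astype(np.float32))])
m=(P[...,2]>217)&(P[...,2]<232)&(np.hypot(P[...,0]-487,P[...,1]+117)<50)
q=P[m];print(len(q),np.median(q[:,2]),cv2.minAreaRect(q[:,:2].astype(np.float32)))
```

```text
[ 487.42829995 -119.9358755   339.50640692]
orange [ 305  218   38   38 1149] 224.6 626 [array([ 470.8, -135.2]), np.float64(12.8)]
red [ 386   87   56   55 2412] 210.5 2359 [array([ 573.7, -129.4]), np.float64(18.9)]
purple [ 296   50   41   45 1447] 102.6 1441 [array([551. , -58.6]), np.float64(19.9)]
purple [ 224  100   42   42 1333] 102.5 1304 [array([470.2, -35. ]), np.float64(20.2)]
purple [371 106  21  29 196] 102.9 181 [array([ 560.9, -137.3]), np.float64(16.3)]
purple [  474   165   149   148 10381] 80.0 2468 [array([ 597.3, -423.7]), np.float64(80.9)]
purple [ 372  177   38   38 1124] 102.6 1098 [array([ 510., -199.]), np.float64(20.6)]
purple [ 235  182   38   38 1111] 102.5 1059 [array([409.6, -93.4]), np.float64(20.2)]
2315 223.53313280838614 ((489.5389404296875, -117.37564086914062), (73.44268798828125, 16.715084075927734), 43.4608154296875)
```

View pics/w1.png

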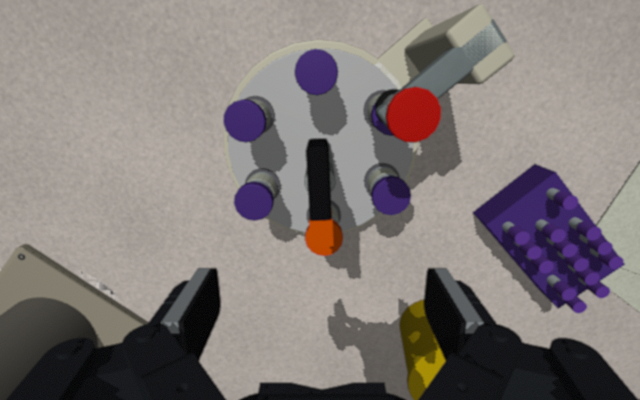

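The wrist view agrees with the top view. The bar centre is (489.6,-117.3) with heading -136.5°. The pad is at pixel (413,114), which is (573.7,-129.4), 85.0 mm out at -8.1°. So the turn is +128.4°.

Run:
```python
from h import *
print(go([489.7,-117.3,212],-46.5))
```

```text
(array([ 0.1274, -0.0019, -0.0045]), array([-2.25,  0.18, -0.04]))
```

>>> carry_out:
  commands: [0.03,-0.0019,-0.0045,-2.2,0,0,-1,0.07,-0.0019,-0.0045,-2.2,0,0,-1,0.11,-0.0019,-0.0045,-2.2,0,0,-1,0.1275,-0.0019,-0.0045,-2.2,0,0,-1,0.1275,-0.0019,-0.0045,-2.2,0,0,-1,0.1275,-0.0019,-0.0045,-2.2,0,0,-1]
  grip_force: 40

```text
time: 2.4
tool_pos: [490.6, -117.5, 213.8]
tcp_rot: [55.0, 89.8, -81.5]
ft_force: [-0.5, -0.9, -0.3]
finger_gap: 85.5
```

Run:
```python
from h import *
print(go([489.7,-117.3,212],-46.5),sense()['ft_force'])
```

```text
(array([ 0.0018, -0.0008,  0.0005]), array([-0.04,  0.12, -0.17])) [-0.45803024 -0.90422619 -0.32133012]
```

>>> carry_out:
  commands: [0.001,-0.0007,0.0005,0,0,0,0.3,0.001,-0.0007,0.0005,0,0,0,0.6,0.001,-0.0007,0.0005,0,0,0,1,0.001,-0.0007,0.0005,0,0,0,1,0.001,-0.0007,0.0005,0,0,0,1,0.001,-0.0007,0.0005,0,0,0,1,0.001,-0.0007,0.0005,0,0,0,1]
  grip_force: 40

```text
time: 3.28
tool_pos: [488.9, -116.3, 213.1]
tcp_rot: [8.3, 89.9, -128.2]
ft_force: [-7.6, 6.0, 7.3]
finger_gap: 15.4
```

Run:
```python
from h import *
print(sense());print(go([489.7,-117.3,212],-46.5))
```

```text
{'time': 3.275, 'joint_pos': array([-19.14269137,  -6.4345198 , 103.47305898,  -0.12654627,
        83.00488155,  27.38278191]), 'qd': array([ 0.09484276,  0.05438528, -0.12247773,  0.16906845, -0.16082742,
        0.03865809]), 'joint_efforts': array([-1.87318370e+00, -4.06926692e+01, -4.95376003e+01, -9.68409330e-01,
       -3.02055605e+00,  2.50276591e-02]), 'tool_pos': array([ 488.94984114, -116.32082556,  213.12808547]), 'tcp_rot': array([   8.30424689,   89.8671078 , -128.20576738]), 'ft_force': array([-7.57468488,  6.00228447,  7.2992044 ]), 'wrist_torque': array([ 0.8398313 ,  1.07598776, -0.01211259]), 'finger_gap': 15.370542825671494}
(array([0.0011, 0.0012, 0.0001]), array([-0.01,  0.13, -0.02]))
```

>>> carry_out:
  commands: [0,0,0,-6,0,0,1,0,0,0,-14,0,0,1,0,0,0,-22,0,0,1,0,0,0,-30,0,0,1,0,0,0,-38,0,0,1,0,0,0,-46,0,0,1,0,0,0,-54,0,0,1,0,0,0,-62,0,0,1,0,0,0,-68,0,0,1,0,0,0,-72,0,0,1,0,0,0,-74,0,0,1,0,0,0,-74,0,0,1]

```text
time: 4.78
tool_pos: [489.1, -116.3, 213.2]
tcp_rot: [-60.9, 89.9, -123.4]
ft_force: [1.7, 0.5, -0.4]
finger_gap: 15.7
```

Run:
```python
from h import *
print(go([488.9,-116.3,213.1],-8.1+90),sense()['ft_force'],sense()['wrist_torque'])
```

```text
(array([ 0.0001, -0.0001, -0.0001]), array([-54.44,   0.  ,   0.13])) [ 1.69916152  0.45325851 -0.39735153] [ 0.14069312 -0.47892546  0.08328612]
```

>>> carry_out:
  commands: [0,0,0,-6,0,0,1,0,0,0,-14,0,0,1,0,0,0,-22,0,0,1,0,0,0,-30,0,0,1,0,0,0,-38,0,0,1,0,0,0,-45,0,0,1,0,0,0,-50,0,0,1,0,0,0,-53,0,0,1,0,0,0,-54.4,0,0,1,0,0,0,-54.4,0,0,1,0,0,0,-54.4,0,0,1]

```text
time: 6.15
tool_pos: [489.1, -116.2, 213.2]
tcp_rot: [-115.4, 89.9, -123.6]
ft_force: [0.9, 1.5, -0.3]
finger_gap: 15.7
```

Run:
```python
from h import *
print(go([488.9,-116.3,213.1],-8.1+90),sense()['ft_force'],sense()['wrist_torque'])
```

```text
(array([ 0.0001, -0.0002, -0.0002]), array([-0.08, -0.05,  0.1 ])) [ 0.88664672  1.45003045 -0.29702667] [ 0.49898833 -0.45053978  0.09886562]
```

>>> carry_out:
  commands: [0,0,0,0,0,0,0,0,0,0,0,0,0,-0.5,0,0,0,0,0,0,-1,0,0,0,0,0,0,-1,-0.04,0,0,0,0,0,-1,-0.09,0,0,0,0,0,-1,-0.14,0,0,0,0,0,-1,-0.14,0,0,0,0,0,-1,-0.14,0,0,0,0,0,-1,-0.14,0,0,0,0,0,-1]

```text
time: 7.4
tool_pos: [488.7, -115.8, 351.4]
tcp_rot: [-162.7, 89.8, -170.9]
ft_force: [-0.2, -0.5, 0.2]
finger_gap: 85.0
```

```bash
cat > look.py <<'E'
from h import *
import sys
t,R,s=tool();print(t)
p,P=cloud('wrist'); save(sys.argv[1],p)
hsv=cv2.cvtColor(p,cv2.COLOR_RGB2HSV)
for nm,lo,hi in (('orange',6,22),('red',0,5),('purple',118,145)):
    m=cv2.inRange(hsv,(lo,100,50),(hi,255,255))
    k,l,st,ce=cv2.connectedComponentsWithStats(m)
    for i in range(1,k):
        if st[i,4]>150:
            q=P[l==i]; zt=np.nanpercentile(q[:,2],90); q=q[abs(q[:,2]-zt)<4]
            print(nm,st[i],zt.round(1),len(q), [np.round(v,1) for v in cv2.minEnclosingCircle(q[:,:2].astype(np.float32))])
m=(P[...,2]>217)&(P[...,2]<232)&(np.hypot(P[...,0]-487,P[...,1]+117)<50)
q=P[m]
if len(q): print(len(q),np.median(q[:,2]),cv2.minAreaRect(q[:,:2].astype(np.float32)))
E
python3 look.py w2.png
```

```text
[ 488.66257728 -115.75132333  351.35512832]
orange [304 219  37  29 840] 224.8 553 [array([ 515.4, -119.2]), np.float64(12.6)]
red [  0  87  25  51 934] 131.4 600 [array([ 394.4, -407. ]), np.float64(22.1)]
red [ 300  267   43   41 1449] 210.5 1361 [array([ 573.1, -128.5]), np.float64(19.1)]
purple [ 301   57   41   43 1351] 102.7 1341 [array([ 405.6, -103.9]), np.float64(20.1)]
purple [ 230  102   41   40 1229] 102.7 1215 [array([ 437. , -182.2]), np.float64(20.4)]
purple [ 373  102   40   40 1233] 102.7 1224 [array([456.8, -37.7]), np.float64(20.2)]
purple [ 237  182   38   36 1040] 102.6 998 [array([ 520.3, -193.9]), np.float64(20.2)]
purple [ 371  182   36   36 1003] 102.5 994 [array([540.9, -49.1]), np.float64(20.4)]
purple [  25  217  161   89 9610] 79.8 2133 [array([ 596. , -422.2]), np.float64(79.9)]
2102 223.66385543492953 ((489.68133544921875, -115.69400024414062), (16.093996047973633, 72.88320922851562), 82.06929016113281)
```

View pics/w2.png

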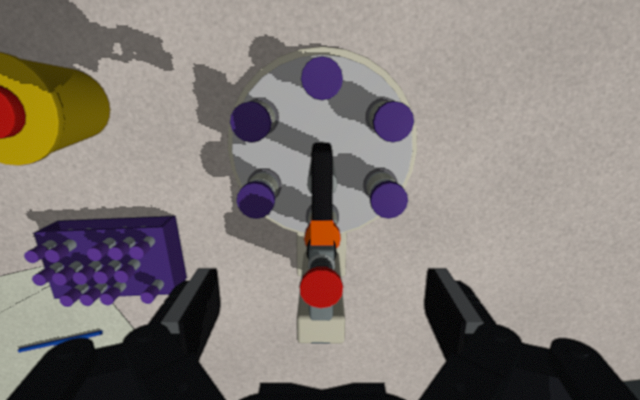

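The picture shows the bar, orange end and pad all in line (pixel column about 321). The turntable heading is -7.95° and the pad heading about -8.5°. I'll move over the pad and recheck from there before pressing.

Run:
```python
from h import *
print(go([573.2,-128.5,340],81.7))
```

```text
(array([ 0.0111, -0.0006,  0.0855]), array([ 0.12, -0.21,  0.07]))
```

>>> carry_out:
  commands: [0.0,0,0.03,0,0,0,0,0.01,-0.0005,0.065,0,0,0,1,0.011,-0.0005,0.0855,0,-0.2,0,1,0.011,-0.0005,0.0855,0,-0.2,0,1,0.011,-0.0005,0.0855,0,-0.2,0,1,0.011,-0.0005,0.0855,0,-0.2,0,1]

```text
time: 8.2
tool_pos: [572.6, -128.4, 340.4]
tcp_rot: [-85.0, 89.9, -93.2]
ft_force: [-1.3, -0.8, 0.6]
finger_gap: 0.0
```

```bash
python3 look.py w3.png
python3 - <<'E'
from h import *
print(go([573.2,-128.5,240],81.7),sense()['finger_gap'],sense()['ft_force'])
E
```

```text
[ 572.64602398 -128.39075093  340.41475087]
orange [310 102  27  34 866] 225.1 841 [array([ 516.1, -119.4]), np.float64(12.8)]
orange [303 144  40  34 537] 130.2 27 [array([ 566.3, -128.8]), np.float64(14.3)]
red [ 296  171   51   50 1940] 210.6 1899 [array([ 573.3, -128.6]), np.float64(19.2)]
purple [ 220    5   46   48 1624] 102.9 1614 [array([ 437.3, -182.4]), np.float64(20.2)]
purple [ 380    4   45   49 1661] 102.8 1653 [array([458.1, -37.7]), np.float64(20.4)]
purple [ 228  101   43   42 1343] 102.8 1310 [array([ 521.1, -194.1]), np.float64(20.3)]
purple [ 376  101   41   41 1312] 102.8 1304 [array([541.3, -49.5]), np.float64(20.4)]
purple [    0   158   176    91 11486] 80.0 2669 [array([ 595.5, -420.8]), np.float64(79.5)]
3116 223.74466981813663 ((489.8315734863281, -116.01170349121094), (16.788496017456055, 73.03062438964844), 82.44916534423828)
(array([1.005e-01, 1.000e-04, 5.000e-04]), array([0.11, 0.02, 0.07])) 0.20610044802754343 [ 0.17833486 -0.33729561  1.28960484]
```

View pics/w3.png

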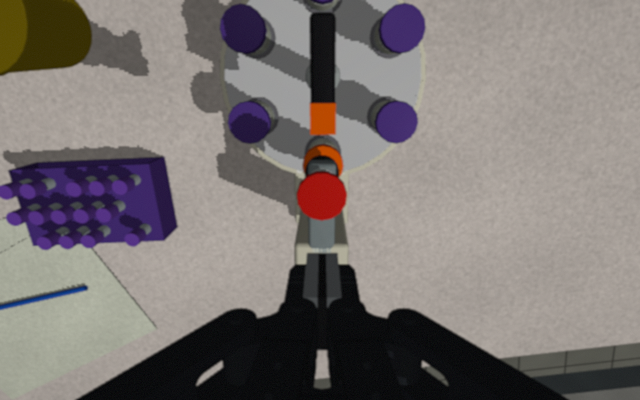

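The pad and the turntable are aligned to within about 0.5° (0.7 mm at the pot), measured at pad pixel (321,196) and orange lid (323,160). That is good enough to press, so I'll descend in steps.

>>> carry_out:
  commands: [0.04,0,0.0005,0,0,0,1,0.08,0,0.0005,0,0,0,1,0.1,0,0.0005,0,0,0,1,0.1,0,0.0005,0,0,0,1,0.1,0,0.0005,0,0,0,1]

```text
time: 8.88
tool_pos: [574.1, -128.9, 242.7]
tcp_rot: [-29.3, 89.8, -37.5]
ft_force: [0.4, 0.2, -0.1]
finger_gap: 0.1
```

>>> carry_out:
  commands: [0.003,0,0,0,0,0,1,0.006,0,0,0,0,0,1,0.009,0,0,0,0,0,1,0.012,0,0,0,0,0,1,0.015,0,0,0,0,0,1,0.018,0,0,0,0,0,1,0.018,0,0,0,0,0,1]

```text
time: 9.75
tool_pos: [574.2, -128.9, 225.1]
tcp_rot: [-27.3, 89.8, -35.5]
ft_force: [-3.1, 1.7, 5.5]
finger_gap: 0.2
```

>>> carry_out:
  commands: [0.003,0,0,0,0,0,1,0.005,0,0,0,0,0,1,0.007,0,0,0,0,0,1,0.009,0,0,0,0,0,1,0.011,0,0,0,0,0,1,0.013,0,0,0,0,0,1,0.013,0,0,0,0,0,1]

```text
time: 10.62
tool_pos: [574.2, -128.9, 212.8]
tcp_rot: [-26.5, 89.8, -34.7]
ft_force: [-4.0, 1.6, 7.9]
finger_gap: -0.2
```

>>> carry_out:
  commands: [0.002,0,0,0,0,0,1,0.0035,0,0,0,0,0,1,0.0045,0,0,0,0,0,1,0.0045,0,0,0,0,0,1]

```text
time: 11.12
tool_pos: [574.3, -128.9, 209.9]
tcp_rot: [-24.8, 89.7, -33.0]
ft_force: [-6.4, 2.1, 10.8]
finger_gap: -0.2
```

>>> carry_out:
  commands: [0.0015,0,0,0,0,0,1,0.0025,0,0,0,0,0,1,0.0025,0,0,0,0,0,1]

```text
time: 11.5
tool_pos: [574.3, -129.0, 209.3]
tcp_rot: [-23.7, 89.7, -31.9]
ft_force: [-7.3, 2.0, 14.1]
finger_gap: -0.2
```

>>> carry_out:
  commands: [0.0025,0,0,0,0,0,1,0.0035,0,0,0,0,0,1,0.0045,0,0,0,0,0,1,0.0045,0,0,0,0,0,1]

```text
time: 12.0
tool_pos: [574.3, -129.0, 206.8]
tcp_rot: [-23.3, 89.6, -31.4]
ft_force: [-7.8, 2.1, 13.2]
finger_gap: -0.2
```

>>> carry_out:
  commands: [0.0025,0,0,0,0,0,1,0.0035,0,0,0,0,0,1,0.0045,0,0,0,0,0,1,0.0045,0,0,0,0,0,1]

```text
time: 12.5
tool_pos: [574.3, -129.0, 204.3]
tcp_rot: [-22.8, 89.6, -30.9]
ft_force: [-8.1, 1.8, 14.7]
finger_gap: -0.5
```

Run:
```python
from h import *
s=sense();print(s['ft_force'],s['tool_pos'],s['wrist_torque'])
```

```text
[-8.07339831  1.81406276 14.71141085] [ 574.32106595 -128.95110165  204.30033494] [0.43501953 1.38393717 0.0096366 ]
```

>>> carry_out:
  commands: [0.0025,0,-0.0005,0,0,0,1,0.0035,0,-0.0005,0,0,0,1,0.0045,0,-0.0005,0,0,0,1,0.0045,0,-0.0005,0,0,0,1]

```text
time: 13.0
tool_pos: [574.2, -129.0, 202.2]
tcp_rot: [-19.9, 89.5, -28.1]
ft_force: [-7.3, 1.7, 15.3]
finger_gap: -0.0
```

>>> carry_out:
  commands: [0.0025,0,-0.0005,0,0,0,1,0.0035,0,-0.0005,0,0,0,1,0.0045,0,-0.0005,0,0,0,1,0.0045,0,-0.0005,0,0,0,1]

```text
time: 13.5
tool_pos: [574.4, -129.0, 202.0]
tcp_rot: [-17.4, 89.3, -25.6]
ft_force: [-11.2, 3.1, 26.4]
finger_gap: -0.3
```

The tool has stopped at 202 mm and the force is rising sharply: this is the hard stop. I'll press a little more firmly and hold.

>>> carry_out:
  commands: [0.0045,0,-0.0005,0,0,0,1,0.0055,0,-0.0005,0,0,0,1,0.006,0,-0.0005,0,0,0,1,0.006,0,-0.0005,0,0,0,1,0.006,0,-0.0005,0,0,0,1,0.006,0,-0.0005,0,0,0,1,0.006,0,-0.0005,0,0,0,1,0.006,0,-0.0005,0,0,0,1,0.006,0,-0.0005,0,0,0,1]

```text
time: 14.62
tool_pos: [574.5, -129.0, 201.9]
tcp_rot: [-16.3, 89.1, -24.4]
ft_force: [-18.5, 5.4, 37.4]
finger_gap: -0.1
```

>>> carry_out:
  commands: [0,0,0,0,0,0,1,-0.006,0,0,0,0,0,1,-0.014,0,0,0,0,0,1,-0.022,0,0,0,0,0,1,-0.03,0,0,0,0,0,1,-0.045,0,0,0,0,0,1,-0.09,0,0,0,0,0,1,-0.14,0,0,0,0,0,1,-0.15,0,0,0,0,0,1,-0.15,0,0,0,0,0,1,-0.15,0,0,0,0,0,1]

```text
time: 16.0
tool_pos: [571.8, -127.9, 349.8]
tcp_rot: [-18.2, 89.3, -26.4]
ft_force: [-0.4, 0.1, -0.5]
finger_gap: 0.2
```

```bash
sed -i 's/zt=np.nanpercentile/print(np.nanpercentile(q[:,2],[50,75,90]).round(1)) if nm=="orange" else 0; zt=np.nanpercentile/' look.py; python3 look.py w4.png
python3 - <<'E'
from h import *
print(sense()['ft_force'])
for n in('top','side'):
  p,P=cloud(n);m=cv2.inRange(cv2.cvtColor(p,cv2.COLOR_RGB2HSV),(8,150,80),(20,255,255))
  k,l,st,ce=cv2.connectedComponentsWithStats(m)
  for i in range(1,k):
    if st[i,4]>8: print(n,st[i],np.nanmedian(P[l==i],0).round(1))
  if n=='side': save('s2.png',cv2.resize(p[180:370,280:470],None,fx=3,fy=3))
E
```

```text
[ 571.80880001 -127.87384707  349.78117232]
[223.9 224.4 224.7]
orange [310 100  26  33 780] 224.7 764 [array([ 515.5, -119.6]), np.float64(12.7)]
[ 99.6 100.4 128.5]
orange [304 139  39  31 550] 128.5 19 [array([ 564. , -127.2]), np.float64(13.0)]
red [ 297  168   49   47 1820] 210.3 1781 [array([ 573. , -128.5]), np.float64(19.0)]
purple [ 223    4   44   47 1554] 102.6 1543 [array([ 437.2, -182.3]), np.float64(20.2)]
purple [ 379    4   44   47 1597] 102.5 1589 [array([457.6, -37.4]), np.float64(20.5)]
purple [ 231   99   41   40 1282] 102.5 1252 [array([ 520.7, -194. ]), np.float64(20.2)]
purple [ 375   99   40   40 1259] 102.4 1256 [array([541.1, -49.3]), np.float64(20.4)]
purple [    5   154   174    89 10982] 79.6 2540 [array([ 596.7, -422.6]), np.float64(80.2)]
2909 223.51886249452116 ((489.85980224609375, -116.02925109863281), (16.380229949951172, 72.1521224975586), 82.17250061035156)
[0.03396108 0.49957412 0.8053262 ]
top [363 193   8   7  44] [ 514.6 -120.2  223.1]
side [337 212   6   5  23] [ 512.2 -122.9  224.1]
side [350 228  11   8  65] [ 568.7 -130.6  100.3]
```

View pics/w4.png

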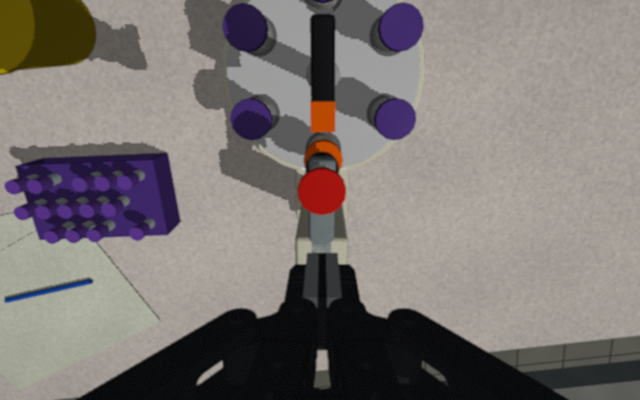

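View pics/s2.png

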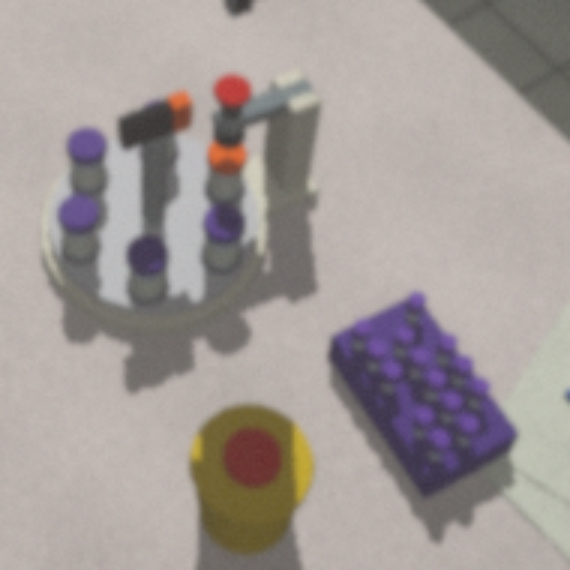

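The pad is back up at 210 mm. The lid top is now about 100 mm, down from about 107–108, which matches the hard stop at a 30 mm stroke. The turntable has not moved and the tool is clear.

```bash
python3 -c "
from bench import order; print(order.hand_in())"
```

```text
the job is handed in; nothing more can be done
None
```

The orange lid is pressed shut, the pot is still under the press, and the job is handed in at about 16 s of the 70 s allowed.

I turned the table by its handle about 128° counter-clockwise. I then pushed the red pad down with the closed fingertips until it stopped hard at about 30 mm of stroke. I held it for nearly a second at about 37 N upward force (about 42 N counting a sideways push of some 19 N) and lifted off.

| Last check | Result |
|---|---|
| Pad | Back up at 210 mm |
| Orange lid top | About 100 mm, from about 107–108 mm at the start; agrees with the 30 mm stroke |
| Turntable | Did not move during pressing |
| Other things on the bench | Bin and rack look unmoved; I did not re-check the wash bottle, which the arm only passed above at the start |
| Gripper | Clear, touching nothing |

One small disagreement remains. The views put the pot about 0.5° (0.7 mm) off the press direction, near the measuring error, so I left it uncorrected.

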